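# Close a pan's sliding cover past its spring catch

### The job

Close the blue sliding cover over the vegetable pan: with a fingertip press the red spring catch down by its long pad and keep it down while you push the cover past the catch's stop, then push the cover fully home so that the catch springs up behind it. Only press and push, then take the hand away; leave the oil bottle, the spice jar and the bowl where they stand.

Things in the scene. Friction and masses are not known exactly. Their poses are not given: they have to be found in the camera images.
- station: Low stainless pan station, 222 x 360 mm, deck 60 mm high, fixed. Origin on the bench under the middle of its width; own +y = the way the cover closes, own -x = long side with the red pad (robot's side at yaw 0), z up. Pan with yellow pieces sunk in its deck at x -60..88, y 32..118 mm. Lane over the pad, x -116..-84: only pad, a low bar (top z 70 mm) and the cover's wing stand above the deck.
- cover_top (a point): Centre of the top of the blue box-shaped cover, 112 mm long (y), 213 mm wide, 116 mm above the bench; station frame x -11, y -90+q mm, where q is joint cover in mm. Main part: x -80..95, z 76..116 mm; a side wing, x -118..-80, z 86..116 mm, overhangs the pad. The cover spans y -146+q to -34+q.
- cover (a joint): Slide of the cover along station +y, m: 0 = fully open, 0.165 = fully home over the pan; starts 0 to 0.025. Stays where left, about 2.5 N of friction. With the catch up, its nose stops the cover at 0.035. From there to 0.159 the cover itself keeps the catch down once over the nose; past 0.159 the catch springs up behind it.
- push_face (a point): Middle of the cover's flat upright trailing (-y) face on the wing above the pad: 38 mm wide, 30 mm high (z 86 to 116 mm above the bench). Moves with the cover; station frame x -100, y -146+q, z 101 mm (q: joint cover). Pushing it towards station +y closes the cover.
- catch_pad (a point): Centre of the top of the catch's red press pad, 32 mm wide (x) and 125 mm long (y); top 82 mm above the bench when up, 70 mm when down; station frame x -100, y -142.5 mm (pad y -205 to -80). At least 59 mm of it lies bare behind the cover's trailing face; the rest runs under the wing, so a fingertip pressing it can slide forward along it and push the cover.
- catch (a joint): Travel of the red spring catch straight down, in m: 0 = up (stops the cover), 0.012 = fully down. From about 0.007 on the cover can slide over its nose. About 3 N to start it, 10.5 N at full travel; it springs back up when let go.
- catch_nose (a point): Centre of the top of the catch's red stop nose, 40 mm wide (station x) and 12 mm thick (station y), rigidly joined to the pad and moving down with it; station frame x -45, y 7 mm, top z 83 mm when up.
- oil_bottle: Yellow oil bottle with a green cap, 66 mm across, 220 mm high, standing on the bench past the station's +y end; origin at the centre of its foot. Bystander.
- spice_jar: Amber jar with a red lid, 52 mm across, 85 mm high, standing on the bench on the robot's side of the station; origin at the centre of its foot. Bystander.
- bowl: Steel bowl, 110 mm across, 50 mm high, on the bench past the station's -y end; origin at the centre of its foot. Bystander.

How it is judged (in metres and radians):
On the way, in this order (a step that is already met when the one before it is completed fails the run):
1. a finger holds the catch down while the cover is still short of its nose (value of joint catch above 0.007 m and value of joint cover below 0.038 m and contact force between the fingers and catch above 1 N), for 0.05 s.
2. the cover is pushed over the held-down nose (value of joint catch above 0.006 m and value of joint cover above 0.042 m), for 0.05 s.
At the end, for the whole second after the job is handed in: the cover is home (within 5 mm of the end of its slide) and at rest, the catch has sprung up behind it (within 2 mm of fully up), and bottle, jar and bowl stand within 20 mm of where they stood (value of joint cover above 0.16 m and value of joint catch below 0.002 m and velocity of joint cover below 0.01 m/s and distance of each of oil_bottle, spice_jar, bowl from where it was at the start of the episode below 0.02 m); the robot touches nothing.
It fails at once if the bottle, jar or bowl is lifted, carried or knocked (moved 20 mm or tipped) (distance of any of oil_bottle, spice_jar, bowl from where it was at the start of the episode above 0.02 m or angle between any of oil_bottle, spice_jar, bowl's own z axis and vertical above 0.3 rad).
It also fails if it takes over 43 s, if anything falls off the work surface, if the arm or the gripper's body presses on something with over 40 N, if the wrist force passes 120 N, or if a joint passes its speed limit or range.

### The arm

A 6-joint arm with a two-finger parallel gripper is mounted at the origin on the work surface. World frame = base frame: x ahead of the robot, y to its left, z up, the work surface at z = 0. Lengths are in m, angles in degrees, forces in N, time in s.
With the tool pointing down it reaches from about 0.25 to 0.725 m from the base axis. Payload 9.7 kg.
Tool frame: the origin (TCP) lies at the very end of the fingers, on their centre line; the grasp point (between the pads) lies 19 mm behind it; z points along the fingers, y is the line along which they close (so a half turn about z gives the same grasp; the last joint's range is limited). The gripper opens to 85 mm and grips with 20 to 120 N. Pads are 22 mm wide; open, the fingers measure 114 mm over their backs; the gripper's body (76 mm by 85 mm) begins 54 mm behind the grasp point. The pads swing forward as they close: fully open they stand 13 mm farther back than shut.
Start: joints at [71.963, 4.979, 10.078, 95.1, 0, 90], TCP at [0.17, 0.523, 0.231] pointing down, gripper open.
Joint ranges: [-179.16, 179.16], [-48.56, 103.87], [-65.8, 70.77], [-126.05, 130.52], [-82.76, 87.17], [-180, 180]. Speed limits (degrees/s): [127.2, 127.2, 147.25, 180, 180, 180].

### API

Orientations are given as [roll, pitch, yaw] about the fixed x, y, z axes, in that order (R = Rz(yaw) Ry(pitch) Rx(roll)).
In Python, from workcell import telemetry, optics, workorder gives the robot as it stands.
- The arm moves only by the shell command python3 -m handwheel 'ROWS' [FORCE]. ROWS is JSON, a list of rows, each an object of numbers: "tx", "ty", "tz": the shift along the tool's x, y, z in m; "ax", "ay", "az": the turn, a rotation vector about the tool's x, y, z in degrees; "jaw": the gripper command: -1 is shut, 1 is fully open, values between are in proportion. A call has exactly 10 rows; each row shifts and turns the commanded pose from where the row before left it, along the tool's axes as they then stand; what a row does not reach is not made up. A row lasts 1/8 s, in which the tool goes at most 62.5 mm and 10.7 degrees, less where a joint would pass 70% of its speed; a pose out of reach is approached as far as the arm can. A call is refused whole if a number of a shift passes 0.0625 or a number of a turn 10.7, either way. A call with a gripper value outside its range is refused whole. The fingers move at their own pace and stop on an object; FORCE is the grip in N (left out, the last holds). Time passes only in rows, so rows that do not move let the fingers close, or fill a call up. It gives the time, the measured TCP pose, the force, the opening and the grip force at its end, in the units of the state.
- telemetry.get_obs(): the state, without advancing time (a new reading comes with each control period).
- optics.camera(name): name is "side" or "top" or "wrist"; returns a dict with "color" (420x560x3 uint8, red, green, blue), "K" (3x3 intrinsics, pixels), "extrinsics" (4x4, takes a point from camera to world coordinates); the wrist camera has in their place "mount" (4x4, takes a point from camera to tool coordinates, whose origin is the TCP and whose axes are the flange's). Camera axes: x right, y down, z forward; pixel columns grow to the right and rows downward; lengths in m; the calibration is good to about 2 mm. A picture is of the moment at which its call begins: read the wrist's pose just before it. There is no depth.
- workorder.job_done(): hands the job in; it is judged then, once.
The state is a dict: "time": time; "q": joint angles; "qd": joint speeds; "joint_efforts": joint torques, N m; "ee_pos": TCP position; "tcp_rot": TCP orientation; "wrist_force": force on the tool from outside, world axes, zero at the start; "torque": the same for the moment, N m; "opening": finger opening in m; "grasp_force": force on a finger pad.
Only numpy, scipy, OpenCV 4.12 (cv2) and the standard library are available. Lean on these libraries where they do the work, as an engineer would, in place of code of your own. Each camera call takes 0.05 s, during which the arm holds its last target. There are 200 camera calls.

## Working session

There is one attempt and no reset: what is moved stays moved. The work goes in short steps, Python scripts to look and compute and a shell command to move; the robot and the scene stay as the last step left them, time stands still between calls to the robot, and variables do not carry over. Pictures are saved under pics/ and viewed, at most 10 in all, crops included, and the job is handed in when it is done.

```bash
mkdir -p pics
python3 - <<'E'
from workcell import telemetry, optics
import cv2,numpy as np
o=telemetry.get_obs()
print({k:np.round(o[k],3).tolist() for k in ('time','ee_pos','tcp_rot','wrist_force','opening')})
for n in('top','side'):
    c=optics.camera(n);cv2.imwrite(f'pics/{n}0.png',c['color'][:,:,::-1]);print(n,c['K'],c['extrinsics'])
E
```

```text
{'time': 0.0, 'ee_pos': [0.17, 0.523, 0.231], 'tcp_rot': [-179.927, 0.0, 161.965], 'wrist_force': [-0.074, 0.395, -0.124], 'opening': 0.085}
top [[429.39146683   0.         272.48062591]
 [  0.         429.39146683 209.72407487]
 [  0.           0.           1.        ]] [[-1.35644456e-02 -9.91856173e-01  1.26638611e-01  4.14791819e-01]
 [-9.99907803e-01  1.33760038e-02 -2.33833178e-03 -1.76345981e-04]
 [ 6.25370266e-04 -1.26658654e-01 -9.91946165e-01  1.04999029e+00]
 [ 0.00000000e+00  0.00000000e+00  0.00000000e+00  1.00000000e+00]]
side [[409.81669539   0.         288.59653812]
 [  0.         409.81669539 218.0457739 ]
 [  0.           0.           1.        ]] [[ 0.97753678 -0.12425296  0.17024406  0.37768677]
 [-0.21013745 -0.6368553   0.74179349 -0.64921504]
 [ 0.01625079 -0.76090507 -0.64865968  0.67305788]
 [ 0.          0.          0.          1.        ]]
```

View pics/top0.png

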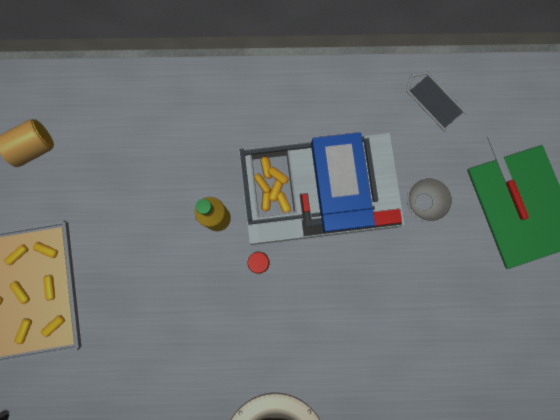

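View pics/side0.png

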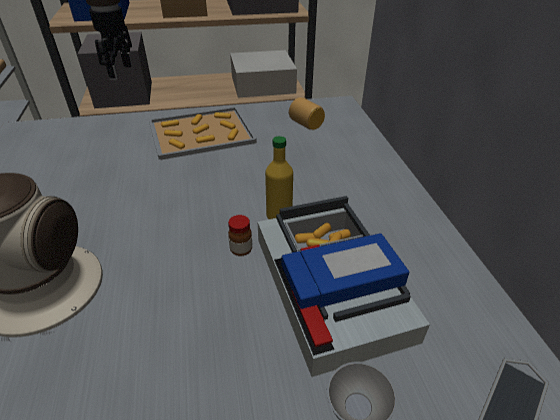

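The top view shows the blue cover at about (343,180), the bare red pad at (387,218), the nose at (306,203), the bowl at (430,200) and the jar lid at (258,262). Station +y points image-left. The side view agrees.

```bash
cat > h.py <<'E'
import numpy as np,cv2
from workcell import optics,telemetry
def cast(c,px,z):
    px=np.atleast_2d(px).astype(float);E=c['extrinsics'];K=c['K']
    d=np.c_[px,np.ones(len(px))]@np.linalg.inv(K).T@E[:3,:3].T
    return E[:3,3]+d*((z-E[2,3])/d[:,2:])
def proj(c,P):
    E=c['extrinsics'];p=(np.atleast_2d(P)-E[:3,3])@E[:3,:3]@c['K'].T
    return p[:,:2]/p[:,2:]
def masks(c):
    h=cv2.cvtColor(c['color'],cv2.COLOR_RGB2HSV)
    b=cv2.inRange(h,(105,120,40),(130,255,255))
    r=cv2.inRange(h,(0,170,60),(6,255,255))|cv2.inRange(h,(172,170,60),(180,255,255))
    return b,r
def blobs(m,a=60):
    return [k for k in cv2.findContours(m,0,2)[0] if cv2.contourArea(k)>a]
E
python3 - <<'E'
from h import *
c=optics.camera('top');b,r=masks(c)
for n,m,z in(('blue',b,.116),('red',r,.082)):
    for k in blobs(m):
        box=cv2.boxPoints(cv2.minAreaRect(k));W=cast(c,box,z)
        print(n,cv2.contourArea(k),box.round(1).tolist(),W[:,:2].round(4).tolist(),'c',W.mean(0).round(4),'poly',cv2.approxPolyDP(k,3,True)[:,0].tolist())
im=c['color'][115:255,230:450,::-1]
cv2.imwrite('pics/crop1.png',cv2.resize(im,None,fx=3.6,fy=3.6,interpolation=cv2.INTER_CUBIC))
E
```

```text
blue 4699.5 [[309.8999938964844, 138.3000030517578], [361.0, 131.10000610351562], [374.29998779296875, 225.5], [323.20001220703125, 232.6999969482422]] [[0.6943, -0.0884], [0.7094, -0.2036], [0.4962, -0.2242], [0.482, -0.1122]] c [ 0.5955 -0.1571  0.116 ] poly [[360, 133], [312, 139], [324, 231], [373, 225]]
red 142.5 [[250.3000030517578, 256.1000061035156], [259.8999938964844, 248.60000610351562], [271.8999938964844, 263.79998779296875], [262.29998779296875, 271.3999938964844]] [[0.4342, 0.0487], [0.4508, 0.0269], [0.4165, 0.0005], [0.4, 0.0222]] c [0.4254 0.0246 0.082 ] poly [[255, 253], [251, 257], [260, 262], [262, 271], [267, 258]]
red 299.5 [[373.3999938964844, 212.3000030517578], [399.1000061035156, 209.10000610351562], [400.70001220703125, 221.89999389648438], [375.0, 225.10000610351562]] [[0.5293, -0.2316], [0.5359, -0.2904], [0.5066, -0.2925], [0.5001, -0.234]] c [ 0.518  -0.2621  0.082 ] poly [[399, 210], [374, 213], [375, 224], [400, 222]]
red 66.5 [[301.3999938964844, 195.10000610351562], [306.6000061035156, 194.39999389648438], [308.6000061035156, 210.60000610351562], [303.3999938964844, 211.1999969482422]] [[0.5712, -0.0689], [0.5725, -0.0807], [0.5354, -0.0844], [0.534, -0.0726]] c [ 0.5533 -0.0767  0.082 ] poly [[302, 195], [305, 211], [307, 199]]
red 265.5 [[506.0, 182.60000610351562], [513.0999755859375, 179.8000030517578], [528.0999755859375, 217.1999969482422], [521.0, 220.0]] [[0.5939, -0.5385], [0.6002, -0.5553], [0.5135, -0.582], [0.5073, -0.5654]] c [ 0.5537 -0.5603  0.082 ] poly [[510, 181], [507, 185], [519, 215], [526, 218], [514, 182]]
```

View pics/crop1.png

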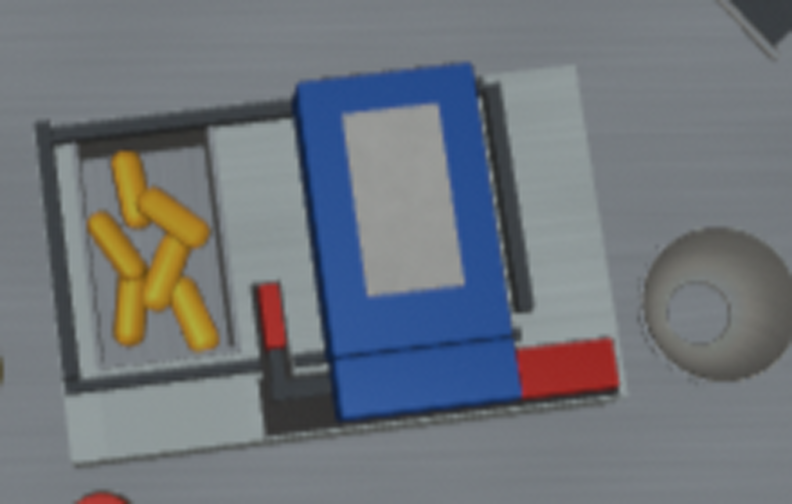

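```bash
python3 -m handwheel '[{"tx":-0.0287,"ty":-0.0321,"jaw":-1},{"tx":-0.0287,"ty":-0.0321,"jaw":-1},{"tx":-0.0287,"ty":-0.0321,"jaw":-1},{"tx":-0.0287,"ty":-0.0321,"jaw":-1},{"tx":-0.0287,"ty":-0.0321,"jaw":-1},{"tx":-0.0287,"ty":-0.0321,"jaw":-1},{"tx":-0.0287,"ty":-0.0321,"jaw":-1},{"tx":-0.0287,"ty":-0.0321,"jaw":-1},{"tx":-0.0287,"ty":-0.0321,"jaw":-1},{"tx":-0.0287,"ty":-0.0321,"jaw":-1}]' 20; python3 -c "
from workcell import telemetry as t;print(t.get_obs()['q'])"
```

```text
[ 7.19646564e+01  5.00537859e+00  1.00449402e+01  9.51011818e+01
 -7.90206166e-04  8.99983349e+01]$[0]: bad value
```

```bash
python3 -m handwheel '[{"tx":-0.0287,"ty":-0.0321,"tz":0,"ax":0,"ay":0,"az":0,"jaw":-1},{"tx":-0.0287,"ty":-0.0321,"tz":0,"ax":0,"ay":0,"az":0,"jaw":-1},{"tx":-0.0287,"ty":-0.0321,"tz":0,"ax":0,"ay":0,"az":0,"jaw":-1},{"tx":-0.0287,"ty":-0.0321,"tz":0,"ax":0,"ay":0,"az":0,"jaw":-1},{"tx":-0.0287,"ty":-0.0321,"tz":0,"ax":0,"ay":0,"az":0,"jaw":-1},{"tx":-0.0287,"ty":-0.0321,"tz":0,"ax":0,"ay":0,"az":0,"jaw":-1},{"tx":-0.0287,"ty":-0.0321,"tz":0,"ax":0,"ay":0,"az":0,"jaw":-1},{"tx":-0.0287,"ty":-0.0321,"tz":0,"ax":0,"ay":0,"az":0,"jaw":-1},{"tx":-0.0287,"ty":-0.0321,"tz":0,"ax":0,"ay":0,"az":0,"jaw":-1},{"tx":-0.0287,"ty":-0.0321,"tz":0,"ax":0,"ay":0,"az":0,"jaw":-1}]' 20; python3 -c "
from workcell import telemetry as t;print(t.get_obs()['q'])"
```

```text
time: 1.4
ee_pos: [0.3441, 0.1276, 0.2312]
tcp_rot: [180.0, 0.0, 162.0]
wrist_force: [0.7, 0.8, -0.2]
opening: 0.0002
grasp_force: 0.0
[ 2.03415029e+01 -1.98196619e+01 -1.21181623e+01  9.76881289e+01
 -3.83904877e-04  3.83653023e+01]
```

```bash
python3 -m handwheel '[{"tx":-0.0287,"ty":-0.0321,"tz":0,"ax":0,"ay":0,"az":0,"jaw":-1},{"tx":-0.0287,"ty":-0.0321,"tz":0,"ax":0,"ay":0,"az":0,"jaw":-1},{"tx":-0.0287,"ty":-0.0321,"tz":0,"ax":0,"ay":0,"az":0,"jaw":-1},{"tx":-0.0287,"ty":-0.0321,"tz":0,"ax":0,"ay":0,"az":0,"jaw":-1},{"tx":-0.0287,"ty":-0.0321,"tz":0,"ax":0,"ay":0,"az":0,"jaw":-1},{"tx":-0.0287,"ty":-0.0321,"tz":0,"ax":0,"ay":0,"az":0,"jaw":-1},{"tx":-0.0287,"ty":-0.0321,"tz":0,"ax":0,"ay":0,"az":0,"jaw":-1},{"tx":-0.0287,"ty":-0.0321,"tz":0,"ax":0,"ay":0,"az":0,"jaw":-1},{"tx":-0.0287,"ty":-0.0321,"tz":0,"ax":0,"ay":0,"az":0,"jaw":-1},{"tx":-0.0287,"ty":-0.0321,"tz":0,"ax":0,"ay":0,"az":0,"jaw":-1}]' 20
python3 -m handwheel '[{"tx":0,"ty":0,"tz":0,"ax":0,"ay":0,"az":-8.05,"jaw":-1},{"tx":0,"ty":0,"tz":0,"ax":0,"ay":0,"az":-8.05,"jaw":-1},{"tx":0,"ty":0,"tz":0,"ax":0,"ay":0,"az":-8.05,"jaw":-1},{"tx":0,"ty":0,"tz":0.02,"ax":0,"ay":0,"az":0,"jaw":-1},{"tx":0,"ty":0,"tz":0.02,"ax":0,"ay":0,"az":0,"jaw":-1},{"tx":0,"ty":0,"tz":0.02,"ax":0,"ay":0,"az":0,"jaw":-1},{"tx":0,"ty":0,"tz":0.02,"ax":0,"ay":0,"az":0,"jaw":-1},{"tx":0,"ty":0,"tz":0.01,"ax":0,"ay":0,"az":0,"jaw":-1},{"tx":0,"ty":0,"tz":0,"ax":0,"ay":0,"az":0,"jaw":-1},{"tx":0,"ty":0,"tz":0,"ax":0,"ay":0,"az":0,"jaw":-1}]' 20
python3 - <<'E'
from h import *
w=optics.camera('wrist')['color'];s=optics.camera('side')['color'][200:380,230:450]
s=cv2.resize(s,(513,420),interpolation=cv2.INTER_CUBIC)
cv2.imwrite('pics/w1.png',cv2.resize(np.hstack([cv2.resize(w,(560,420)),s]),(800,313))[:,:,::-1])
E
```

```text
time: 2.65
ee_pos: [0.5176, -0.2666, 0.231]
tcp_rot: [180.0, -0.0, 162.0]
wrist_force: [0.8, 1.0, -0.1]
opening: -0.0002
grasp_force: 0.0
time: 3.9
ee_pos: [0.5176, -0.2654, 0.1421]
tcp_rot: [-180.0, 0.0, -173.9]
wrist_force: [0.6, -0.2, -0.0]
opening: -0.0001
grasp_force: 0.0
```

View pics/w1.png

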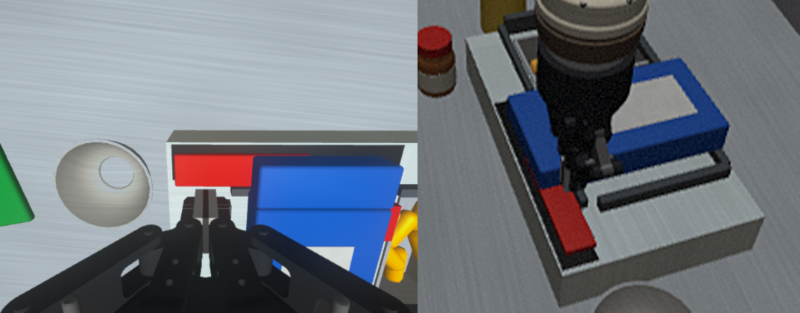

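The wrist view shows the shut tips at about (205,195 in the mosaic), with the pad ahead at (175–250,155–187) and the links spreading along the tool's y. I'll refine the pad's position from this view, then turn by 90° so that the links clear the cover.

```bash
cat >> h.py <<'E'
from scipy.spatial.transform import Rotation as Ro
def wrist():
    o=telemetry.get_obs();c=optics.camera('wrist');T=np.eye(4)
    T[:3,:3]=Ro.from_euler('xyz',o['tcp_rot'],degrees=True).as_matrix();T[:3,3]=o['ee_pos']
    c['extrinsics']=T@c['mount'];return c
E
python3 - <<'E'
from h import *
c=wrist();b,r=masks(c);print(c['mount'].round(3).tolist())
for n,m,z in(('blue',b,.116),('red',r,.082)):
    for k in blobs(m,300):
        p=cv2.approxPolyDP(k,4,True)[:,0];print(n,p.tolist(),(cast(c,p,z)[:,:2]*1000).round(0).tolist())
E
```

```text
[[0.0, -0.953, -0.304, 0.077], [1.0, -0.0, 0.0, -0.001], [-0.0, -0.304, 0.953, -0.143], [0.0, 0.0, 0.0, 1.0]]
blue [[351, 210], [343, 254], [335, 259], [331, 309], [343, 301], [362, 305], [371, 316], [369, 323], [371, 319], [388, 334], [384, 337], [406, 335], [407, 340], [411, 329], [474, 330], [468, 364], [497, 381], [540, 225], [508, 209]] [[491.0, -226.0], [518.0, -226.0], [522.0, -230.0], [556.0, -227.0], [550.0, -221.0], [551.0, -208.0], [559.0, -201.0], [564.0, -201.0], [561.0, -201.0], [571.0, -188.0], [574.0, -190.0], [571.0, -176.0], [574.0, -174.0], [566.0, -174.0], [562.0, -134.0], [589.0, -130.0], [601.0, -106.0], [488.0, -118.0], [481.0, -139.0]]
red [[537, 277], [524, 280], [518, 323], [525, 320]] [[537.0, -74.0], [540.0, -82.0], [577.0, -74.0], [574.0, -70.0]]
red [[234, 208], [236, 248], [336, 249], [342, 207]] [[508.0, -295.0], [537.0, -292.0], [531.0, -222.0], [500.0, -223.0]]
```

```bash
python3 -m handwheel '[{"tx":0,"ty":0,"tz":0,"ax":0,"ay":0,"az":10,"jaw":-1},{"tx":0,"ty":0,"tz":0,"ax":0,"ay":0,"az":10,"jaw":-1},{"tx":0,"ty":0,"tz":0,"ax":0,"ay":0,"az":10,"jaw":-1},{"tx":0,"ty":0,"tz":0,"ax":0,"ay":0,"az":10,"jaw":-1},{"tx":0,"ty":0,"tz":0,"ax":0,"ay":0,"az":10,"jaw":-1},{"tx":0,"ty":0,"tz":0,"ax":0,"ay":0,"az":10,"jaw":-1},{"tx":0,"ty":0,"tz":0,"ax":0,"ay":0,"az":10,"jaw":-1},{"tx":0,"ty":0,"tz":0,"ax":0,"ay":0,"az":10,"jaw":-1},{"tx":0,"ty":0,"tz":0.01,"ax":0,"ay":0,"az":10,"jaw":-1},{"tx":0,"ty":0,"tz":0.01,"ax":0,"ay":0,"az":0,"jaw":-1}]' 20
python3 -m handwheel '[{"tx":0,"ty":0,"tz":0.015,"ax":0,"ay":0,"az":0,"jaw":-1},{"tx":0,"ty":0,"tz":0.015,"ax":0,"ay":0,"az":0,"jaw":-1},{"tx":0,"ty":0,"tz":0.005,"ax":0,"ay":0,"az":0,"jaw":-1},{"tx":0,"ty":0,"tz":0.004,"ax":0,"ay":0,"az":0,"jaw":-1},{"tx":0,"ty":0,"tz":0.004,"ax":0,"ay":0,"az":0,"jaw":-1},{"tx":0,"ty":0,"tz":0.004,"ax":0,"ay":0,"az":0,"jaw":-1},{"tx":0,"ty":0,"tz":0.004,"ax":0,"ay":0,"az":0,"jaw":-1},{"tx":0,"ty":0,"tz":0,"ax":0,"ay":0,"az":0,"jaw":-1},{"tx":0,"ty":0,"tz":0,"ax":0,"ay":0,"az":0,"jaw":-1},{"tx":0,"ty":0,"tz":0,"ax":0,"ay":0,"az":0,"jaw":-1}]' 20
```

```text
time: 5.3
ee_pos: [0.5175, -0.2653, 0.1214]
tcp_rot: [180.0, 0.0, 96.2]
wrist_force: [0.8, 0.4, 0.2]
opening: -0.0001
grasp_force: 0.0
time: 6.55
ee_pos: [0.5174, -0.2653, 0.0717]
tcp_rot: [179.9, 0.0, 96.1]
wrist_force: [-3.8, 1.7, 9.8]
opening: 0.0
grasp_force: 4.7
```

```bash
python3 -m handwheel '[{"tx":0.007,"ty":0,"tz":0,"ax":0,"ay":0,"az":0,"jaw":-1},{"tx":0.007,"ty":0,"tz":0,"ax":0,"ay":0,"az":0,"jaw":-1},{"tx":0.007,"ty":0,"tz":0,"ax":0,"ay":0,"az":0,"jaw":-1},{"tx":0.007,"ty":0,"tz":0,"ax":0,"ay":0,"az":0,"jaw":-1},{"tx":0.007,"ty":0,"tz":0,"ax":0,"ay":0,"az":0,"jaw":-1},{"tx":0.007,"ty":0,"tz":0,"ax":0,"ay":0,"az":0,"jaw":-1},{"tx":0.007,"ty":0,"tz":0,"ax":0,"ay":0,"az":0,"jaw":-1},{"tx":0.007,"ty":0,"tz":0,"ax":0,"ay":0,"az":0,"jaw":-1},{"tx":0.007,"ty":0,"tz":0,"ax":0,"ay":0,"az":0,"jaw":-1},{"tx":0.007,"ty":0,"tz":0,"ax":0,"ay":0,"az":0,"jaw":-1}]' 20
python3 - <<'E'
from h import *
c=optics.camera('top');s=optics.camera('side')
im=np.hstack([cv2.resize(c['color'][115:255,230:450],(440,280)),cv2.resize(s['color'][190:350,230:430],(350,280))])
cv2.imwrite('pics/p2.png',im[:,:,::-1])
E
```

```text
time: 7.8
ee_pos: [0.5115, -0.1975, 0.0725]
tcp_rot: [179.8, 0.3, 96.1]
wrist_force: [1.6, -8.3, 8.6]
opening: 0.0
grasp_force: 4.5
```

View pics/p2.png

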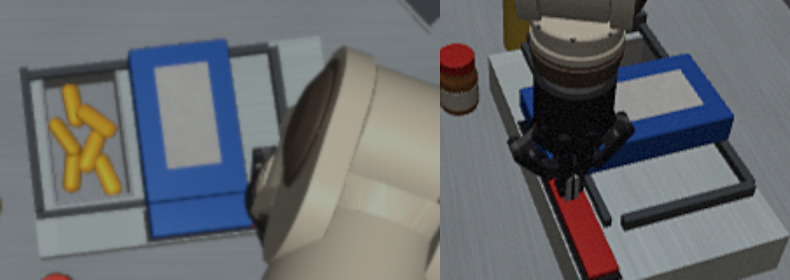

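The top view shows the cover's leading edge (crop x about 150) now past the nose, which is hidden. In the side view the tip is on the pad against the wing. I'll push a little further, lift off the pad and push on.

```bash
python3 -m handwheel '[{"tx":0.006,"ty":0,"tz":0,"ax":0,"ay":0,"az":0,"jaw":-1},{"tx":0.006,"ty":0,"tz":0,"ax":0,"ay":0,"az":0,"jaw":-1},{"tx":0.006,"ty":0,"tz":0,"ax":0,"ay":0,"az":0,"jaw":-1},{"tx":0,"ty":0,"tz":0,"ax":0,"ay":0,"az":0,"jaw":-1},{"tx":0,"ty":0,"tz":-0.01,"ax":0,"ay":0,"az":0,"jaw":-1},{"tx":0,"ty":0,"tz":-0.012,"ax":0,"ay":0,"az":0,"jaw":-1},{"tx":0.008,"ty":0,"tz":0,"ax":0,"ay":0,"az":0,"jaw":-1},{"tx":0.008,"ty":0,"tz":0,"ax":0,"ay":0,"az":0,"jaw":-1},{"tx":0.008,"ty":0,"tz":0,"ax":0,"ay":0,"az":0,"jaw":-1},{"tx":0.008,"ty":0,"tz":0,"ax":0,"ay":0,"az":0,"jaw":-1}]' 20
python3 -m handwheel '[{"tx":0.008,"ty":0,"tz":0,"ax":0,"ay":0,"az":0,"jaw":-1},{"tx":0.008,"ty":0,"tz":0,"ax":0,"ay":0,"az":0,"jaw":-1},{"tx":0.008,"ty":0,"tz":0,"ax":0,"ay":0,"az":0,"jaw":-1},{"tx":0.008,"ty":0,"tz":0,"ax":0,"ay":0,"az":0,"jaw":-1},{"tx":0.008,"ty":0,"tz":0,"ax":0,"ay":0,"az":0,"jaw":-1},{"tx":0.006,"ty":0,"tz":0,"ax":0,"ay":0,"az":0,"jaw":-1},{"tx":0.006,"ty":0,"tz":0,"ax":0,"ay":0,"az":0,"jaw":-1},{"tx":0.005,"ty":0,"tz":0,"ax":0,"ay":0,"az":0,"jaw":-1},{"tx":0,"ty":0,"tz":0,"ax":0,"ay":0,"az":0,"jaw":-1},{"tx":0,"ty":0,"tz":0,"ax":0,"ay":0,"az":0,"jaw":-1}]' 20
```

```text
time: 9.15
ee_pos: [0.5052, -0.1464, 0.0932]
tcp_rot: [179.9, 0.1, 96.1]
wrist_force: [1.6, -7.0, 4.1]
opening: 0.0001
grasp_force: 3.2
time: 10.4
ee_pos: [0.4984, -0.0892, 0.0923]
tcp_rot: [180.0, -0.0, 96.1]
wrist_force: [1.6, -2.0, 1.2]
opening: 0.0002
grasp_force: 1.1
```

```bash
python3 -m handwheel '[{"tx":0.003,"ty":0,"tz":0,"ax":0,"ay":0,"az":0,"jaw":-1},{"tx":0.003,"ty":0,"tz":0,"ax":0,"ay":0,"az":0,"jaw":-1},{"tx":0.002,"ty":0,"tz":0,"ax":0,"ay":0,"az":0,"jaw":-1},{"tx":0.001,"ty":0,"tz":0,"ax":0,"ay":0,"az":0,"jaw":-1},{"tx":0.001,"ty":0,"tz":0,"ax":0,"ay":0,"az":0,"jaw":-1},{"tx":0,"ty":0,"tz":0,"ax":0,"ay":0,"az":0,"jaw":-1},{"tx":0,"ty":0,"tz":0,"ax":0,"ay":0,"az":0,"jaw":-1},{"tx":0,"ty":0,"tz":0,"ax":0,"ay":0,"az":0,"jaw":-1},{"tx":0,"ty":0,"tz":0,"ax":0,"ay":0,"az":0,"jaw":-1},{"tx":0,"ty":0,"tz":0,"ax":0,"ay":0,"az":0,"jaw":-1}]' 20
```

```text
time: 11.65
ee_pos: [0.4976, -0.0823, 0.0923]
tcp_rot: [-180.0, 0.4, 96.0]
wrist_force: [3.0, -21.2, -0.7]
opening: -0.0001
grasp_force: 10.9
```

The force rose to 21 N, so the cover is at its end stop. I'll back off, lift and check.

```bash
python3 -m handwheel '[{"tx":-0.01,"ty":0,"tz":0,"ax":0,"ay":0,"az":0,"jaw":-1},{"tx":-0.02,"ty":0,"tz":0,"ax":0,"ay":0,"az":0,"jaw":-1},{"tx":-0.03,"ty":0,"tz":-0.01,"ax":0,"ay":0,"az":0,"jaw":-1},{"tx":-0.03,"ty":0,"tz":-0.02,"ax":0,"ay":0,"az":0,"jaw":-1},{"tx":-0.03,"ty":-0.02,"tz":-0.02,"ax":0,"ay":0,"az":0,"jaw":-1},{"tx":-0.03,"ty":-0.03,"tz":-0.03,"ax":0,"ay":0,"az":0,"jaw":-1},{"tx":-0.03,"ty":-0.03,"tz":-0.03,"ax":0,"ay":0,"az":0,"jaw":-1},{"tx":-0.03,"ty":-0.03,"tz":-0.02,"ax":0,"ay":0,"az":0,"jaw":-1},{"tx":0,"ty":0,"tz":0,"ax":0,"ay":0,"az":0,"jaw":-1},{"tx":0,"ty":0,"tz":0,"ax":0,"ay":0,"az":0,"jaw":-1}]' 20
python3 - <<'E'
from h import *
c=optics.camera('top');s=optics.camera('side');b,r=masks(c)
for n,m,z in(('blue',b,.116),('red',r,.082)):
    for k in blobs(m,50):
        p=cv2.boxPoints(cv2.minAreaRect(k));print(n,p.round(0).tolist(),(cast(c,p,z)[:,:2]*1000).round(0).tolist())
im=np.hstack([cv2.resize(c['color'][115:255,190:450],(440,237)),cv2.resize(s['color'][190:350,220:460],(356,237))])
cv2.imwrite('pics/p3.png',im[:,:,::-1])
E
```

```text
time: 12.9
ee_pos: [0.4103, -0.3, 0.2217]
tcp_rot: [-180.0, -0.1, 96.1]
wrist_force: [-0.2, 0.8, -0.1]
opening: -0.0002
grasp_force: 0.0
blue [[243.0, 146.0], [293.0, 140.0], [305.0, 233.0], [254.0, 240.0]] [[679.0, 62.0], [692.0, -51.0], [481.0, -73.0], [469.0, 38.0]]
red [[249.0, 256.0], [263.0, 249.0], [271.0, 267.0], [258.0, 273.0]] [[435.0, 51.0], [449.0, 20.0], [410.0, 2.0], [396.0, 33.0]]
red [[346.0, 216.0], [399.0, 209.0], [401.0, 222.0], [347.0, 228.0]] [[523.0, -168.0], [536.0, -290.0], [506.0, -292.0], [493.0, -171.0]]
red [[301.0, 195.0], [307.0, 194.0], [309.0, 211.0], [303.0, 211.0]] [[571.0, -69.0], [573.0, -81.0], [535.0, -84.0], [534.0, -73.0]]
red [[506.0, 183.0], [513.0, 180.0], [526.0, 211.0], [518.0, 214.0]] [[594.0, -539.0], [600.0, -555.0], [528.0, -577.0], [522.0, -561.0]]
```

View pics/p3.png

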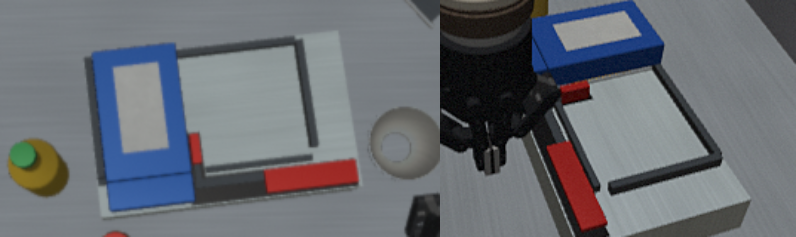

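The cover sits against the station's end frame. The nose is back at its starting pixels (301–309,195–211), so the catch is up. Bottle, jar and bowl are undisturbed and the hand is clear.

```bash
python3 -c "
from workcell import workorder;print(workorder.job_done())"
```

```text
the job is handed in; nothing more can be done
None
```

I closed the cover fully home, the catch sprang up behind it, and I took the hand clear. The job was handed in at about 13 s with bottle, jar and bowl where they stood; no verdict came back.

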